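Screw down the loose flux jar and lower the tray's cover

TASK

One of the three flux jars in the tray has been left with its cap partly unscrewed, standing higher than the other two. Screw that cap clockwise until it is fully tight, without wrenching the jar round in its rubber seat, then close the tray's clear hinged cover, lowering it gently all the way down instead of letting it drop. Leave everything else where it is.

Things in the scene. Friction and masses are not known exactly. Their poses are not given: they have to be found in the camera images.
- tray: Grey tray fixed to the bench, 180 (x) by 280 (y) mm, walls 30 mm high, floor 4 mm thick. Origin: centre of its underside; z up, +x towards the cover's hinge, y along the row of jars. Three look-alike amber jars (52 mm wide, 46 mm black caps) in round rubber seats stand at x = -45 mm, y = -84, 0 and 84 mm, in any order; the loose-capped one may be any of them. Reels lie behind them.
- jar_b: One of the two closed jars, rigidly fixed, cap top 76 mm above the tray's underside. Origin: centre of its seat's underside, on the tray's floor.
- jar_c: The other closed jar, just the same.
- cap_top (a point): Centre of the top face of the loose cap, the one that stands higher: a ribbed black cylinder 46 mm in diameter, 22 mm tall, axis upright. Tight, this point lies 76 mm above the tray's underside; it starts 5 to 8.5 mm higher. The frame's yaw tells nothing about tightness. The jar's shoulder begins 2 mm below a tight cap and widens to 52 mm another 6 mm lower.
- cap: The loose cap itself; origin at the centre of its underside. It cannot come off. Turned clockwise (seen from above) it sinks 2 mm per radian; it starts 2.6 to 4.2 rad short of tight. The thread resists with a steady 0.1 N m; when tight the cap stops suddenly and the jar turns along with it. The height is too coarse a guide for the last of it: feel for the rise in torque.
- jar (a joint): How far the loose-capped jar is twisted in its rubber seat, rad: 0 at rest, positive clockwise from above. The seat is a torsion spring of 2 N m/rad that turns the jar back when let go. Thread friction alone winds it 0.05 rad; once the cap is tight it winds up with the gripper. More than 0.35 rad (0.7 N m) is wrenching.
- cover (a joint): Opening of the clear hinged hood (180 deep, 280 wide, 60 mm high, about 0.3 kg), rad: 0 closed on its stop, 1.45 open against its back stop, upright beyond the jars, as at the start. It stays open above about 1.2 rad; below that it falls shut if let go. Faster than 1.5 rad/s in the last 0.4 rad (0.3 m/s at the handle) is a slam; letting go within 2 mm of closed is gentle.
- cover_handle (a point): Grip point of the cover's handle, a black block jutting 42 mm straight out of the middle of its front wall, 26 mm wide (along the hinge line), 12 mm thick. The point is on its centre line, 26 mm out from the wall. Open, it points up and can be pinched across its width from above, and pivots between the fingers as the cover comes down. Closed, it is level, pointing to the tray's -x.
- cover_hinge (a point): Middle of the cover's hinge line, which runs along the tray's y axis, 90 mm behind the tray's centre and 32 mm above its underside. Closed, the handle's grip point lies 206 mm in front of this line (tray -x) and 30 mm above it (62 mm above the bench); it swings on that arc. About 1.6 N at the handle holds the nearly closed cover.
- solder_reel: Steel-grey reel of solder lying in the tray behind the jars, 48 mm wide, 18 mm high; a bystander to be left where it is; origin at the centre of its underside
- wick_reel: Copper-coloured reel of wick lying in the tray behind the jars, 44 mm wide, 10 mm high; a bystander to be left where it is; origin at the centre of its underside
- multimeter: Black multimeter lying on the bench to the right, 150 x 78 x 34 mm; a bystander to be left where it is; origin at the centre of its underside
- mouse: Black round computer mouse on the bench to the front right, 62 mm wide, 34 mm high; a bystander to be left where it is; origin at the centre of its underside
- driver: Screwdriver with a black handle lying on the bench in front of the tray, 160 mm long, 26 mm thick; a bystander to be left where it is; origin at the centre of its underside
- tip_tin: Flat round aluminium tin on the bench to the left, 60 mm wide, 22 mm high; a bystander to be left where it is; origin at the centre of its underside
- board: Dark green circuit board lying on the bench to the front left, 90 x 60 x 6 mm; a bystander to be left where it is; origin at the centre of its underside

How it is judged:
On the way, in this order (a step that is already met when the one before it is completed fails the run):
1. the loose cap is screwed fully down while the cover is still open (z of cap_top in the frame of tray below 0.0765 m and value of joint cover above 1 rad), for 0.2 s.
2. the cover is down on its stop (value of joint cover below 0.03 rad), for 0.2 s.
At the end, for the whole second after the job is handed in: The loose cap is tight (its top no more than 76.5 mm above the tray's underside, 76 mm being fully home), the jar has turned back to rest in its seat (within 0.08 rad), and the cover lies closed (within 0.03 rad) and still (z of cap_top in the frame of tray below 0.0765 m and value of joint cover below 0.03 rad and velocity of joint cover between -0.05 and 0.05 rad/s and value of joint jar between -0.08 and 0.08 rad); the robot touches nothing.
It fails at once if the jar was wrenched round in its rubber seat by more than 0.35 rad (value of joint jar above 0.35 rad or value of joint jar below -0.35 rad).
It fails at once if the cover slammed: it closed faster than 1.5 rad/s over the last 0.4 rad (value of joint cover below 0.4 rad and velocity of joint cover below -1.5 rad/s).
It fails at once if a bystander was moved by more than 30 mm (distance of any of solder_reel, wick_reel, multimeter, mouse, driver, tip_tin, board from where it was at the start of the episode above 0.03 m).
It also fails if it takes over 72 s, if anything falls off the work surface, if the arm or the gripper's body presses on something with over 40 N, if the wrist force passes 120 N, or if a joint passes its speed limit or range.

ROBOT

A 7-joint arm with a two-finger parallel gripper is mounted at the origin on the work surface. World frame = base frame: x ahead of the robot, y to its left, z up, the work surface at z = 0. Lengths are in m, angles in rad, forces in N, time in s.
With the tool pointing down it reaches from about 0.425 to 0.875 m from the base axis. Payload 8.4 kg.
Tool frame: the origin (TCP) lies where the fingers leave the gripper's body, on its centre line; the fingertips stand r.nose_length ahead of it and the grasp point (between the pads) lies 51 mm ahead of it (r.nose_length is the distance from the TCP to the fingertips, in m); z points along the fingers, y is the line along which they close (so a half turn about z gives the same grasp; the last joint's range is limited). The gripper opens to 87 mm and grips with 3 to 60 N. Pads are 19 mm wide; open, the fingers measure 117 mm over their backs; the gripper's body (75 mm by 190 mm) begins 51 mm behind the grasp point.
Start: joints at [1.217, 0.333, 0.04, 1.465, -0.013, 1.343, -0.059], TCP at [0.164, -0.629, 0.292] pointing down, gripper open.
Joint ranges: [-2.58, 2.58], [-0.38, 2.09], [-1.3, 1.39], [0.25, 2.4], [-1.5, 4.64], [0.08, 2.09], [-2.65, 2.65]. Speed limits (rad/s): [2.22, 2.22, 2.79, 2.79, 3.14, 3.14, 3.14].

INTERFACE

Orientations are given as a unit quaternion [w, x, y, z].
In Python, from plant import r gives the robot as it stands.
- The arm moves only by the tool apply_moves, never from a script. Its argument "increments" is a list of rows, each a list of 3 entries, a list of its own where there are three numbers: the shift along the tool's x, y, z normalised to -1 to 1, where 1 is 2 cm, then the turn, a rotation vector about the tool's x, y, z normalised to -1 to 1, where 1 is 6 degrees, then the opening, from 0 (shut) to 1 (fully open). A call has 1 to 12 rows; each row shifts and turns the commanded pose from where the row before left it, along the tool's axes as they then stand; what a row does not reach is not made up. A row lasts 1/12 s, in which the tool goes at most 41.7 mm and 7.16 degrees, less where a joint would pass 70% of its speed; a pose out of reach is approached as far as the arm can. A call with a number of a shift or a turn outside -1 to 1 is refused whole. A call with a gripper value outside its range is refused whole. The fingers move at their own pace and stop on an object; "squeeze" is the grip in N (left out, the last holds). Time passes only in rows, so rows that do not move let the fingers close. It gives the time, the measured TCP pose, the force, the opening and the grip force at its end, in the units of the state.
- r.get_state(): the state, without advancing time (a new reading comes with each control period).
- r.snapshot(name): name is "side" or "top"; returns a dict with "img" (384x512x3 uint8, blue, green, red), "z_map" (384x512 float32, m along the optical axis (not along the pixel's ray), 0 where there is no reading), "intrinsics" (3x3 intrinsics, pixels), "pose" (4x4, takes a point from camera to world coordinates). Camera axes: x right, y down, z forward; pixel columns grow to the right and rows downward; lengths in m; the calibration is good to about 2 mm. A picture is of the moment at which its call begins.
- r.sign_off(): hands the job in; it is judged then, once.
Trained networks look in the newest picture that a camera, given by its name, has taken for a name from the list of things; names that differ only in an ending like _2 or _b are one class to them, and where a whole thing is asked for, a point or a joint stands for the part that bears it (a point fixed in the world has none). Each returns a list of dicts, best first, with "p" (0 to 1); they miss things now and then, are a little off and sometimes report something else, mostly with a low value. They report only what shows in the picture. A call takes as long as a camera call.
- r.cut_out(camera, thing): "pixels" (384x512 bool, what is visible of it) and "rect" ([left, top, right, bottom] in pixels, round what is visible of it).
- r.landmark_of(camera, thing): "position" ([column, row] in pixels: a listed point, or the origin of a listed thing).
The state is a dict: "t": time; "joints": joint angles; "qd": joint speeds; "effort": joint torques, N m; "position": TCP position; "orientation": TCP orientation; "wrist_force": force on the tool from outside, world axes, zero at the start; "ft_torque": the same for the moment, N m; "opening": opening from 0.0 (shut) to 1.0 (fully open); "gripper_force": force on a finger pad.
Only numpy, scipy, OpenCV 4.12 (cv2) and the standard library are available. Lean on these libraries where they do the work, as an engineer would, in place of code of your own. Each camera call takes 0.05 s, during which the arm holds its last target. There are 200 camera calls.

## Working session

There is one attempt and no reset: what is moved stays moved. The work goes in short steps, Python scripts to look and compute and a tool call to move; the robot and the scene stay as the last step left them, time stands still between calls to the robot, and variables do not carry over. Pictures are saved under pics/ and viewed, at most 10 in all, crops included, and the job is handed in when it is done.

Besides the shell and the picture viewer there is one more tool, called after "Call:" as name(argument=value, ...) on one line, values as JSON. apply_moves: Moves the arm, as the interface text tells. Its arguments: {"type":"object","properties":{"increments":{"type":"array","items":{"type":"array"}},"squeeze":{"type":"number"}},"required":["increments"]}

```bash
mkdir -p pics; ls
cat > h.py <<'E'
import numpy as np, cv2
from plant import r
def w(s,uv,z=None):
    K=np.array(s["intrinsics"]);T=np.array(s["pose"]);u,v=uv
    if z is None:
        p=s["z_map"][int(v)-2:int(v)+3,int(u)-2:int(u)+3]; z=np.median(p[p>0])
    return (T@np.r_[np.linalg.inv(K)@[u,v,1]*z,1])[:3]
def ray(s,uv):
    a=w(s,uv,0.);b=w(s,uv,1.);d=b-a;return a,d/np.linalg.norm(d)
def tri(A,B):
    (a,d),(b,e)=A,B
    t=np.linalg.lstsq(np.c_[d,-e],b-a,rcond=None)[0]
    p,q=a+t[0]*d,b+t[1]*e
    return (p+q)/2,np.linalg.norm(p-q)
E
python3 - <<'E'
from h import *
np.set_printoptions(precision=4,suppress=True)
S={n:r.snapshot(n) for n in("side","top")}
for n in S: cv2.imwrite(f"pics/{n}0.png",S[n]["img"])
st=r.get_state(); print(st, r.nose_length)
for th in ["cap_top","cover_handle","cover_hinge","tray","jar_b","cap"]:
    L={}
    for n in S:
        l=r.landmark_of(n,th)
        for d in l[:3]:
            print(th,n,round(d["p"],2),d["position"],w(S[n],d["position"]))
        if l:L[n]=ray(S[n],l[0]["position"])
    if len(L)==2: print("  tri",tri(L["side"],L["top"]))
E
```

```text
pics
{'t': 0.1, 'joints': array([ 1.2168,  0.3339,  0.0399,  1.4662, -0.0134,  1.3433, -0.0585]), 'qd': array([ 0.0014, -0.0026,  0.0027, -0.0024, -0.0019, -0.0009, -0.0006]), 'effort': array([  0.0037, -65.781 ,   1.3392, -40.4703,  -0.0597,   0.0411,
         0.0001]), 'position': array([ 0.1637, -0.6287,  0.2914]), 'orientation': array([-0.0007,  0.9919,  0.127 , -0.0001]), 'wrist_force': array([ 0.2714,  0.847 , -0.0171]), 'ft_torque': array([ 0.0414, -0.0206, -0.0348]), 'gripper_force': 0.0, 'opening': 1.0031702331892696} 0.0697
cap_top side 0.47 [257.4, 186.8] [ 0.5268 -0.0298  0.0807]
cap_top top 0.83 [249.4, 171.6] [ 0.5352 -0.0212  0.0842]
  tri (array([ 0.5298, -0.0241,  0.0852]), np.float64(0.011833659037317486))
cover_handle side 0.72 [215.8, 119.4] [ 0.6642 -0.0386  0.2392]
cover_handle top 0.73 [260.5, 104.4] [ 0.6691 -0.0467  0.2562]
  tri (array([ 0.6764, -0.0489,  0.2283]), np.float64(0.0036028994023201595))
cover_hinge side 0.69 [223.8, 171.3] [ 0.6992 -0.0871  0.0009]
cover_hinge top 0.62 [260.9, 128.6] [ 0.6761 -0.0579  0.0046]
  tri (array([ 0.6675, -0.0555,  0.0416]), np.float64(0.0028360629666358533))
tray top 0.83 [252.8, 162.4] [ 0.5758 -0.0329  0.006 ]
tray top 0.53 [108.3, 237.7] [0.3646 0.3738 0.0097]
jar_b side 0.91 [233.7, 220.7] [0.5256 0.0768 0.0424]
jar_b side 0.82 [277.0, 194.6] [ 0.5016 -0.0876  0.0174]
jar_b side 0.67 [218.0, 116.8] [ 0.6614 -0.0449  0.2448]
jar_b top 0.8 [224.6, 172.4] [0.5348 0.0462 0.0774]
jar_b top 0.77 [278.4, 184.1] [ 0.5012 -0.0999  0.0767]
  tri (array([ 0.5494,  0.0492, -0.0002]), np.float64(0.0022669774429642615))
cap side 0.6 [254.1, 191.8] [ 0.5223 -0.0091  0.0813]
cap top 0.68 [252.3, 175.5] [ 0.5245 -0.029   0.0834]
cap top 0.26 [108.3, 240.6] [0.3566 0.3739 0.0085]
  tri (array([ 0.532 , -0.0276,  0.0593]), np.float64(0.007894275000084243))
```

Run:
```python
from h import *
np.set_printoptions(precision=4,suppress=True)
a=cv2.imread("pics/side0.png");b=cv2.imread("pics/top0.png")
cv2.imwrite("pics/sidec.png",cv2.resize(a[80:280,150:350],None,fx=3,fy=3,interpolation=cv2.INTER_CUBIC))
cv2.imwrite("pics/topc.png",cv2.resize(b[60:260,150:350],None,fx=3,fy=3,interpolation=cv2.INTER_CUBIC))
# cap tops: dense cloud from top depth in z band
for n in("top","side"):
    s=r.snapshot(n);Z=s["z_map"];v,u=np.mgrid[:384,:512]
    K=s["intrinsics"];P=np.stack([(u-K[0,2])/K[0,0]*Z,(v-K[1,2])/K[1,1]*Z,Z,np.ones_like(Z)],-1)@np.array(s["pose"]).T
    print(n,"cam",np.array(s["pose"])[:3,3],K[0,0])
    dark=(s["img"].max(-1)<70)
    m=(Z>0)&dark&(P[...,2]>.068)&(P[...,2]<.095)&(P[...,0]>.42)&(P[...,0]<.64)&(abs(P[...,1])<.2)
    k,lab,stt,c=cv2.connectedComponentsWithStats(m.astype(np.uint8))
    for i in range(1,k):
        if stt[i,4]>20:
            q=P[lab==i][:,:3];print(stt[i],c[i],"mid",(q.min(0)+q.max(0))/2,"size",np.ptp(q,axis=0),"z pct",np.percentile(q[:,2],[10,50,80,95]))
```

```text
top cam [0.3009 0.005  1.4136] 497.4567398526989
[213 162  17  17 218] [221.133  169.6881] mid [0.5424 0.056  0.0779] size [0.0438 0.0437 0.0155] z pct [0.0729 0.0769 0.0793 0.0814]
[243 166  18  17 228] [251.4167 173.9035] mid [ 0.5293 -0.027   0.0822] size [0.0447 0.0464 0.0207] z pct [0.0794 0.0834 0.086  0.0888]
[273 170  18  18 221] [281.5747 178.6063] mid [ 0.5172 -0.1091  0.0768] size [0.0458 0.0465 0.0154] z pct [0.0731 0.0769 0.0795 0.0815]
side cam [0.0131 0.6385 0.9205] 441.9617698952367
[269 168  17  14 173] [276.8613 174.4046] mid [ 0.5165 -0.1085  0.0741] size [0.0481 0.0464 0.0122] z pct [0.071  0.0749 0.0765 0.0782]
[247 181  18  17 218] [255.3578 188.5872] mid [ 0.5295 -0.0243  0.0774] size [0.0452 0.0481 0.0176] z pct [0.074  0.0816 0.0834 0.085 ]
[224 199  18  15 207] [232.3816 205.7246] mid [0.5415 0.0587 0.0742] size [0.0488 0.0469 0.0119] z pct [0.0723 0.075  0.0765 0.0779]
```

View pics/sidec.png

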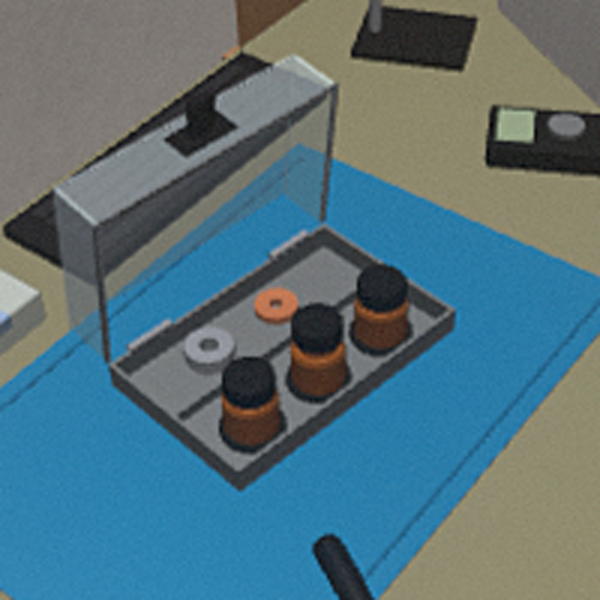

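View pics/topc.png

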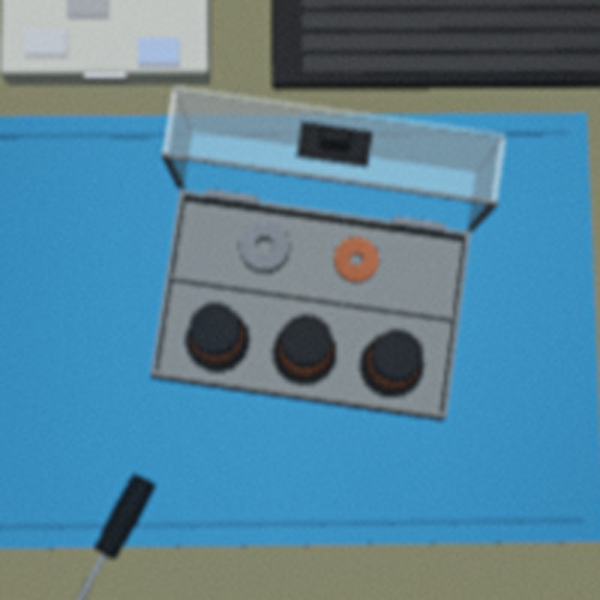

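The middle jar is the loose one: it is at (251,174) in the top view and (255,188) in the side view, and its cap stands about 6.5 mm above its neighbours. It sits at about (0.529, -0.026). The tray yaw is about -0.15 rad. The cover stands open with its handle near (0.668, -0.048, 0.24).

Call:
apply_moves(increments=[[[0.97, -0.94, 0], [0, 0, 0], 0.75], [[0.97, -0.94, 0], [0, 0, 0], 0.75], [[0.97, -0.94, 0], [0, 0, 0], 0.75], [[0.97, -0.94, 0], [0, 0, 0], 0.75], [[0.97, -0.94, 0], [0, 0, 0], 0.75], [[0.97, -0.94, 0], [0, 0, 0], 0.75], [[0.97, -0.94, 0], [0, 0, 0], 0.75], [[0.97, -0.94, 0], [0, 0, 0], 0.75], [[0.97, -0.94, 0], [0, 0, 0], 0.75], [[0.97, -0.94, 0], [0, 0, 0], 0.75], [[0.97, -0.94, 0], [0, 0, 0], 0.75], [[0.97, -0.94, 0], [0, 0, 0], 0.75]], squeeze=20)

```text
t: 1.8
position: [0.3327, -0.3508, 0.2925]
orientation: [0.0, 0.992, 0.127, 0.0]
wrist_force: [0.9, -0.3, 0.0]
opening: 0.748
gripper_force: 0.0
```

Call:
apply_moves(increments=[[[0.97, -0.94, 0], [0, 0, 0], 0.75], [[0.97, -0.94, 0], [0, 0, 0], 0.75], [[0.97, -0.94, 0], [0, 0, 0], 0.75], [[0.97, -0.94, 0], [0, 0, 0], 0.75], [[0.97, -0.94, 0], [0, 0, 0], 0.75], [[0.97, -0.94, 0], [0, 0, 0], 0.75], [[0.97, -0.94, 0], [0, 0, 0], 0.75], [[0.97, -0.94, 0], [0, 0, 0], 0.75], [[0.97, -0.94, 0], [0, 0, 0], 0.75], [[0.97, -0.94, 0], [0, 0, 0], 0.75], [[0.97, -0.94, 0], [0, 0, 0], 0.75], [[0.97, -0.94, 0], [0, 0, 0], 0.75]])

```text
t: 2.8
position: [0.5012, -0.0738, 0.2925]
orientation: [0.0, 0.992, 0.127, 0.0]
wrist_force: [0.4, 0.2, 0.4]
opening: 0.752
gripper_force: 0.0
```

Run:
```python
from h import *
s=r.get_state();print(s["joints"],s["position"],s["orientation"],s["wrist_force"],s["ft_torque"])
```

```text
[ 0.56672788  0.07361958 -0.5290443   1.78393448  0.03881122  1.29371026
 -1.28791729] [ 0.50120412 -0.07382048  0.29252814] [1.44436748e-04 9.91907268e-01 1.26964098e-01 2.60460571e-04] [0.37478386 0.17710537 0.4468719 ] [-0.09722242  0.00041963 -0.03446493]
```

Call:
apply_moves(increments=[[[0.983, -0.979, 0], [0, 0, 0], 0.75], [[0.983, -0.979, 0], [0, 0, 0], 0.75], [[0, 0, 0], [0, 0, -1], 0.75], [[0, 0, 0], [0, 0, -1], 0.75], [[0, 0, 0], [0, 0, -1], 0.75], [[0, 0, 0], [0, 0, -1], 0.75], [[0, 0, 0], [0, 0, -1], 0.75], [[0, 0, 0], [0, 0, -1], 0.75], [[0, 0, 0], [0, 0, -1], 0.75], [[0, 0, 0], [0, 0, -1], 0.75], [[0, 0, 0], [0, 0, -1], 0.75], [[0, 0, 0], [0, 0, -1], 0.75]])

```text
t: 3.8
position: [0.5288, -0.0273, 0.2924]
orientation: [0.0, 0.794, 0.608, 0.0]
wrist_force: [0.1, -0.0, 0.2]
opening: 0.75
gripper_force: 0.0
```

Call:
apply_moves(increments=[[[0, 0, 0.25], [0, 0, -1], 0.75], [[0, 0, 0.25], [0, 0, -1], 0.75], [[0, 0, 0.25], [0, 0, -1], 0.75], [[0, 0, 0.25], [0, 0, -1], 0.75], [[0, 0, 0.25], [0, 0, -1], 0.75], [[0, 0, 0.25], [0, 0, -1], 0.75], [[0, 0, 0.25], [0, 0, -1], 0.75], [[0, 0, 0.25], [0, 0, -1], 0.75], [[0, 0, 0.25], [0, 0, -1], 0.75], [[0, 0, 0.25], [0, 0, -1], 0.75], [[0, 0, 0.25], [0, 0, -1], 0.75], [[0, 0, 0.25], [0, 0, -1], 0.75]])

```text
t: 4.8
position: [0.5289, -0.0273, 0.2322]
orientation: [0.0, 0.285, 0.959, -0.0]
wrist_force: [1.0, -0.3, 0.1]
opening: 0.747
gripper_force: 0.0
```

Call:
apply_moves(increments=[[[0, 0, 0.25], [0, 0, -1], 0.75], [[0, 0, 0.25], [0, 0, -1], 0.75], [[0, 0, 0.25], [0, 0, -1], 0.75], [[0, 0, 0.25], [0, 0, -1], 0.75], [[0, 0, 0.25], [0, 0, -1], 0.75], [[0, 0, 0.25], [0, 0, -1], 0.75], [[0, 0, 0.25], [0, 0, -1], 0.75], [[0, 0, 0.25], [0, 0, -1], 0.75], [[0, 0, 0.25], [0, 0, -1], 0.75], [[0, 0, 0.25], [0, 0, -1], 0.75], [[0, 0, 0.25], [0, 0, -1], 0.75], [[0, 0, 0.25], [0, 0, -1], 0.75]])

```text
t: 5.8
position: [0.5289, -0.0274, 0.1721]
orientation: [0.0, -0.333, 0.943, -0.0]
wrist_force: [-0.8, 0.3, -0.6]
opening: 0.749
gripper_force: 0.0
```

Run:
```python
from h import *
s=r.get_state();print(s["joints"],s["position"],s["orientation"],s["wrist_force"],s["ft_torque"])
S=r.snapshot("side");cv2.imwrite("pics/s2.png",cv2.resize(S["img"][80:280,150:350],None,fx=3,fy=3,interpolation=cv2.INTER_CUBIC))
```

```text
[ 0.77935096  0.32392291 -0.93548551  1.86465853  0.29216087  1.09780802
  1.9828474 ] [ 0.52890517 -0.02735105  0.1721443 ] [ 9.00667649e-05 -3.32822392e-01  9.42989517e-01 -1.32586065e-04] [-0.76951626  0.32344385 -0.64703172] [ 0.14661197 -0.07233646  0.00349626]
```

View pics/s2.png

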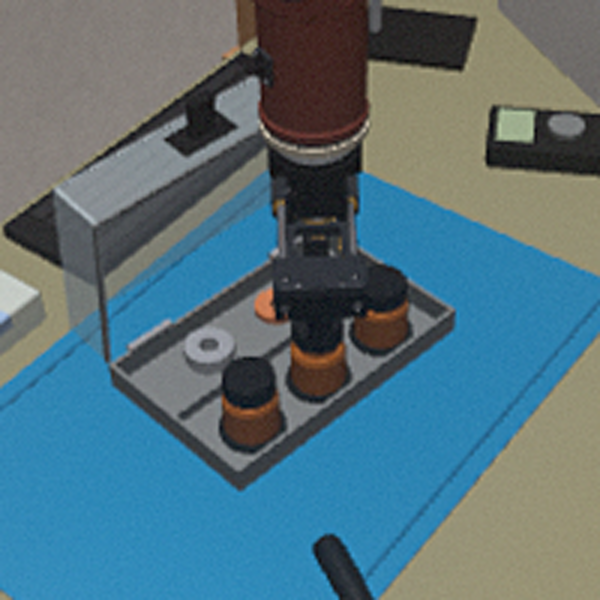

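The gripper is centred over the middle cap, at about (320,310) in the crop, with clearance on all sides. Next I descend and grip.

Call:
apply_moves(increments=[[[0, 0, 0.34], [0, 0, -1], 0.75], [[0, 0, 0.34], [0, 0, -1], 0.75], [[0, 0, 0.34], [0, 0, -1], 0.75], [[0, 0, 0.34], [0, 0, 0], 0.75], [[0, 0, 0.34], [0, 0, 0], 0.75], [[0, 0, 0.34], [0, 0, 0], 0.75], [[0, 0, 0], [0, 0, 0], 0.3], [[0, 0, 0], [0, 0, 0], 0.3], [[0, 0, 0], [0, 0, 0], 0.3], [[0, 0, 0], [0, 0, 0], 0.3], [[0, 0, 0], [0, 0, 0], 0.3], [[0, 0, 0], [0, 0, 0], 0.3]], squeeze=18)

```text
t: 6.85
position: [0.5311, -0.0286, 0.1325]
orientation: [0.002, -0.473, 0.881, -0.002]
wrist_force: [9.9, -4.7, -6.2]
opening: 0.528
gripper_force: 17.9
```

```bash
cat > st.py <<'E'
from h import *
np.set_printoptions(precision=3,suppress=True)
s=r.get_state();o=s["orientation"]
print("t",round(s["t"],2),"j",s["joints"],"p",s["position"],"yaw",round(2*np.arctan2(o[2],o[1]),3),"F",s["wrist_force"],"T",s["ft_torque"],"op",round(s["opening"]*87,1),"g",round(s["gripper_force"],1),"o",o)
E
python3 st.py
```

```text
t 6.85 j [ 0.789  0.398 -0.961  1.898  0.381  1.035  2.223] p [ 0.531 -0.029  0.132] yaw 4.127 F [ 9.92  -4.651 -6.25 ] T [-0.826 -2.024 -0.016] op 46.0 g 17.9 o [ 0.002 -0.473  0.881 -0.002]
```

Call:
apply_moves(increments=[[[0, -0.06, 0], [0, 0, 0], 0.3], [[0, -0.06, 0], [0, 0, 0], 0.3], [[0, 0, 0.01], [0, 0, 1], 0.3], [[0, 0, 0.01], [0, 0, 1], 0.3], [[0, 0, 0.01], [0, 0, 1], 0.3], [[0, 0, 0.01], [0, 0, 1], 0.3]])

```text
t: 7.35
position: [0.5316, -0.0287, 0.1313]
orientation: [0.001, -0.278, 0.961, -0.0]
wrist_force: [2.6, -2.2, -0.8]
opening: 0.521
gripper_force: 18.0
```

```bash
python3 st.py
```

```text
t 7.35 j [ 0.722  0.373 -0.876  1.897  0.334  1.023  1.837] p [ 0.532 -0.029  0.131] yaw 3.705 F [ 2.596 -2.188 -0.847] T [-0.02  -0.587  0.083] op 45.3 g 18.0 o [ 0.001 -0.278  0.961 -0.   ]
```

Call:
apply_moves(increments=[[[0, 0, 0.01], [0, 0, 1], 0.3], [[0, 0, 0.01], [0, 0, 1], 0.3], [[0, 0, 0.01], [0, 0, 1], 0.3], [[0, 0, 0.01], [0, 0, 1], 0.3], [[0, 0, 0.01], [0, 0, 1], 0.3], [[0, 0, 0.01], [0, 0, 1], 0.3], [[0, 0, 0.01], [0, 0, 1], 0.3], [[0, 0, 0.01], [0, 0, 1], 0.3], [[0, 0, 0.01], [0, 0, 1], 0.3], [[0, 0, 0.01], [0, 0, 1], 0.3]])

```text
t: 8.18
position: [0.5317, -0.0285, 0.1293]
orientation: [0.001, 0.24, 0.971, 0.0]
wrist_force: [4.0, -1.1, -2.0]
opening: 0.523
gripper_force: 18.0
```

```bash
python3 st.py
```

```text
t 8.18 j [ 0.567  0.323 -0.685  1.905  0.242  0.994  0.862] p [ 0.532 -0.028  0.129] yaw 2.658 F [ 4.016 -1.06  -2.009] T [ 0.097 -1.011  0.104] op 45.5 g 18.0 o [0.001 0.24  0.971 0.   ]
```

Call:
apply_moves(increments=[[[0, 0, 0.01], [0, 0, 1], 0.3], [[0, 0, 0.01], [0, 0, 1], 0.3], [[0, 0, 0.01], [0, 0, 1], 0.3], [[0, 0, 0.01], [0, 0, 1], 0.3], [[0, 0, 0.01], [0, 0, 1], 0.3], [[0, 0, 0.01], [0, 0, 1], 0.3], [[0, 0, 0.01], [0, 0, 1], 0.3], [[0, 0, 0.01], [0, 0, 1], 0.3], [[0, 0, 0.01], [0, 0, 1], 0.3], [[0, 0, 0.01], [0, 0, 1], 0.3]])

```text
t: 9.02
position: [0.532, -0.0285, 0.1273]
orientation: [0.001, 0.693, 0.721, 0.001]
wrist_force: [4.4, -0.7, -3.5]
opening: 0.525
gripper_force: 17.9
```

```bash
python3 st.py
```

```text
t 9.02 j [ 0.422  0.293 -0.515  1.913  0.173  0.975 -0.131] p [ 0.532 -0.028  0.127] yaw 1.611 F [ 4.377 -0.744 -3.471] T [-0.215 -1.364  0.124] op 45.7 g 17.9 o [0.001 0.693 0.721 0.001]
```

Call:
apply_moves(increments=[[[0, 0, 0.01], [0, 0, 1], 0.3], [[0, 0, 0.01], [0, 0, 1], 0.3], [[0, 0, 0], [0, 0, 0], 0.3]])

```text
t: 9.27
position: [0.532, -0.0285, 0.1269]
orientation: [0.001, 0.765, 0.644, 0.001]
wrist_force: [4.3, -0.8, -4.1]
opening: 0.527
gripper_force: 18.0
```

```bash
python3 st.py
```

```text
t 9.27 j [ 0.394  0.289 -0.482  1.915  0.161  0.972 -0.332] p [ 0.532 -0.028  0.127] yaw 1.4 F [ 4.276 -0.837 -4.086] T [-0.331 -1.428  0.1  ] op 45.9 g 18.0 o [0.001 0.765 0.644 0.001]
```

Call:
apply_moves(increments=[[[0, 0, 0.015], [0, 0, 1], 0.3], [[0, 0, 0.015], [0, 0, 1], 0.3], [[0, 0, 0], [0, 0, 0], 0.3]])

```text
t: 9.52
position: [0.5321, -0.0285, 0.1264]
orientation: [0.001, 0.828, 0.561, 0.001]
wrist_force: [5.7, -1.0, -2.9]
opening: 0.521
gripper_force: 18.0
```

```bash
python3 st.py
```

```text
t 9.52 j [ 0.367  0.285 -0.45   1.917  0.149  0.969 -0.532] p [ 0.532 -0.029  0.126] yaw 1.191 F [ 5.708 -1.048 -2.923] T [-0.39  -1.434  0.148] op 45.3 g 18.0 o [0.001 0.828 0.561 0.001]
```

Call:
apply_moves(increments=[[[0, 0, 0.015], [0, 0, 1], 0.3], [[0, 0, 0], [0, 0, 0], 0.3]])

```text
t: 9.68
position: [0.5321, -0.0286, 0.1262]
orientation: [0.001, 0.856, 0.517, 0.001]
wrist_force: [5.2, -2.0, -3.1]
opening: 0.524
gripper_force: 18.0
```

```bash
python3 st.py
```

```text
t 9.68 j [ 0.353  0.283 -0.435  1.918  0.144  0.968 -0.631] p [ 0.532 -0.029  0.126] yaw 1.087 F [ 5.157 -2.042 -3.088] T [-0.468 -1.39   0.079] op 45.6 g 18.0 o [0.001 0.856 0.517 0.001]
```

Call:
apply_moves(increments=[[[0, 0, 0.015], [0, 0, 1], 0.3], [[0, 0, 0.015], [0, 0, 0.6], 0.3], [[0, 0, 0], [0, 0, 0], 0.3]])

```text
t: 9.93
position: [0.5321, -0.0286, 0.1257]
orientation: [0.001, 0.895, 0.445, 0.001]
wrist_force: [5.1, -1.9, -0.5]
opening: 0.522
gripper_force: 18.0
```

```bash
python3 st.py
```

```text
t 9.93 j [ 0.332  0.281 -0.41   1.919  0.135  0.966 -0.789] p [ 0.532 -0.029  0.126] yaw 0.923 F [ 5.094 -1.923 -0.522] T [-0.616 -1.408  0.027] op 45.4 g 18.0 o [0.001 0.895 0.445 0.001]
```

Call:
apply_moves(increments=[[[0, 0, 0.01], [0, 0, 1], 0.3], [[0, 0, 0.01], [0, 0, 0.4], 0.3], [[0, 0, 0], [0, 0, 0], 0.3]])

```text
t: 10.18
position: [0.5321, -0.0286, 0.1253]
orientation: [0.001, 0.925, 0.379, 0.001]
wrist_force: [5.4, -1.7, 1.4]
opening: 0.529
gripper_force: 18.0
```

```bash
python3 st.py
```

```text
t 10.18 j [ 0.313  0.279 -0.389  1.92   0.128  0.964 -0.928] p [ 0.532 -0.029  0.125] yaw 0.778 F [ 5.384 -1.72   1.43 ] T [-0.558 -1.305  0.09 ] op 46.0 g 18.0 o [0.001 0.925 0.379 0.001]
```

Call:
apply_moves(increments=[[[0, 0, 0.005], [0, 0, 1], 0.3], [[0, 0, 0], [0, 0, 0.4], 0.3], [[0, 0, 0], [0, 0, 0], 0.3]])

```text
t: 10.43
position: [0.5321, -0.0287, 0.1251]
orientation: [0.001, 0.951, 0.311, 0.001]
wrist_force: [6.4, -2.5, -0.6]
opening: 0.522
gripper_force: 18.0
```

```bash
python3 st.py
```

```text
t 10.43 j [ 0.295  0.276 -0.368  1.921  0.121  0.962 -1.068] p [ 0.532 -0.029  0.125] yaw 0.632 F [ 6.365 -2.471 -0.594] T [-0.685 -1.504  0.091] op 45.4 g 18.0 o [0.001 0.951 0.311 0.001]
```

Call:
apply_moves(increments=[[[0, 0, 0.01], [0, 0, 1], 0.3], [[0, 0, 0.005], [0, 0, 0.4], 0.3], [[0, 0, 0], [0, 0, 0], 0.3]])

```text
t: 10.68
position: [0.5321, -0.0287, 0.1249]
orientation: [0.001, 0.971, 0.24, 0.001]
wrist_force: [5.2, -3.3, -0.5]
opening: 0.524
gripper_force: 18.0
```

```bash
python3 st.py
```

```text
t 10.68 j [ 0.276  0.274 -0.347  1.922  0.113  0.961 -1.209] p [ 0.532 -0.029  0.125] yaw 0.485 F [ 5.19  -3.299 -0.496] T [-0.717 -1.399  0.128] op 45.6 g 18.0 o [0.001 0.971 0.24  0.001]
```

Call:
apply_moves(increments=[[[0, 0, 0.01], [0, 0, 1], 0.3], [[0, 0, 0.005], [0, 0, 0.4], 0.3], [[0, 0, 0], [0, 0, 0], 0.3]])

```text
t: 10.93
position: [0.5321, -0.0288, 0.1247]
orientation: [0.001, 0.986, 0.169, 0.001]
wrist_force: [4.9, -2.1, 1.9]
opening: 0.521
gripper_force: 18.0
```

```bash
python3 st.py
```

```text
t 10.93 j [ 0.258  0.272 -0.326  1.923  0.106  0.959 -1.349] p [ 0.532 -0.029  0.125] yaw 0.339 F [ 4.931 -2.139  1.928] T [-0.771 -1.139  0.394] op 45.4 g 18.0 o [0.001 0.986 0.169 0.001]
```

The torque jumped to 0.39 N m, so the cap is tight, with the jar wound to about 0.2 rad. I ease back a little, release and rise.

Call:
apply_moves(increments=[[[0, 0, 0], [0, 0, -1], 0.3], [[0, 0, 0], [0, 0, 0], 0.75], [[0, 0, 0], [0, 0, 0], 0.75], [[0, 0, 0], [0, 0, 0], 0.75], [[0, 0, 0], [0, 0, 0], 0.75], [[0, 0, -0.5], [0, 0, 0], 0.75], [[0, 0, -1], [0, 0, 0], 0.75], [[0, 0, -1], [0, 0, 0], 0.75], [[0, 0, -1], [0, 0, 1], 0.75], [[0, 0, -1], [0, 0, 1], 0.75], [[0, 0, -1], [0, 0, 1], 0.75], [[0, 0, -1], [0, 0, 1], 0.75]])

```text
t: 11.93
position: [0.5306, -0.0283, 0.2554]
orientation: [-0.0, 1.0, 0.009, 0.0]
wrist_force: [1.0, 0.1, 0.5]
opening: 0.751
gripper_force: 0.0
```

Call:
apply_moves(increments=[[[-0.5, 0, -1], [0, 0, 0.7], 0.75], [[-1, 0, -1], [0, 0, 0.7], 0.75], [[-1, 0, -1], [0, 0, 0], 0.75], [[-1, 0, -1], [0, 0, 0], 0.75], [[-1, 0, -0.3], [0, 0, 0], 0.75]])

```text
t: 12.35
position: [0.4409, -0.02, 0.3432]
orientation: [-0.0, 0.998, -0.061, 0.002]
wrist_force: [0.4, 0.5, 0.3]
opening: 0.752
gripper_force: 0.0
```

```bash
python3 st.py
python3 - <<'E'
from h import *
np.set_printoptions(precision=4,suppress=True)
R={}
for n in("top","side"):
    s=r.snapshot(n);cv2.imwrite(f"pics/{n}3.png",s["img"])
    Z=s["z_map"];v,u=np.mgrid[:384,:512]
    K=s["intrinsics"];P=np.stack([(u-K[0,2])/K[0,0]*Z,(v-K[1,2])/K[1,1]*Z,Z,np.ones_like(Z)],-1)@np.array(s["pose"]).T
    dark=(s["img"].max(-1)<70)
    def comps(m,t):
        k,lab,stt,c=cv2.connectedComponentsWithStats(m.astype(np.uint8))
        for i in range(1,k):
            if stt[i,4]>15:
                q=P[lab==i][:,:3];print(n,t,stt[i],c[i],"mid",(q.min(0)+q.max(0))/2,"size",np.ptp(q,axis=0),"med",np.median(q,axis=0))
    comps((Z>0)&dark&(P[...,2]>.068)&(P[...,2]<.095)&(P[...,0]>.42)&(P[...,0]<.64)&(abs(P[...,1])<.2),"cap")
    comps((Z>0)&dark&(P[...,2]>.2)&(P[...,2]<.27)&(P[...,0]>.63)&(P[...,0]<.72)&(abs(P[...,1]+.05)<.06),"handle")
    l=r.landmark_of(n,"cover_handle"); print([(d["p"],d["position"]) for d in l])
    if l:R[n]=ray(s,l[0]["position"])
    l=r.cut_out(n,"cover_handle");print([(d["p"],d["rect"],d["pixels"].sum()) for d in l])
    l=r.landmark_of(n,"cap_top"); print([(d["p"],d["position"],w(s,d["position"])) for d in l])
    y0,x0=60,150
    cv2.imwrite(f"pics/{n}3c.png",cv2.resize(s["img"][y0:y0+200,x0:x0+200],None,fx=3,fy=3,interpolation=cv2.INTER_CUBIC))
if len(R)==2:print(tri(R["top"],R["side"]))
E
```

```text
t 12.35 j [ 0.271 -0.108 -0.298  1.848 -0.032  1.394 -1.713] p [ 0.441 -0.02   0.343] yaw -0.122 F [0.411 0.49  0.254] T [ 0.017 -0.027 -0.043] op 65.4 g 0.0 o [-0.     0.998 -0.061  0.002]
top cap [214 162   8  11  56] [218.2321 166.375 ] mid [0.5502 0.0654 0.0773] size [0.0276 0.0192 0.0127] med [0.5515 0.0627 0.0779]
top handle [250 102  23  12 223] [261.1166 107.4709] mid [ 0.6733 -0.0496  0.235 ] size [0.0296 0.0551 0.0506] med [ 0.6678 -0.0488  0.2192]
[(0.64, [262.1, 103.9])]
[(0.71, [206.7, 86.0, 321.7, 140.0], np.int64(2815))]
[(0.31, [182.4, 244.9], array([0.3418, 0.1663, 0.0175]))]
side cap [269 168  17  13 169] [276.8166 174.3432] mid [ 0.517  -0.1069  0.0751] size [0.046  0.0447 0.0141] med [ 0.5158 -0.1058  0.0751]
side cap [247 183  17  14 191] [255.1832 189.6597] mid [ 0.5294 -0.0246  0.0742] size [0.0492 0.0488 0.0122] med [ 0.5293 -0.022   0.0749]
side cap [224 199  18  15 206] [232.5097 205.767 ] mid [0.5418 0.0568 0.0737] size [0.0474 0.0481 0.0111] med [0.5413 0.0603 0.0752]
side handle [205 110  24  22 242] [216.4256 121.2562] mid [ 0.6722 -0.0479  0.2345] size [0.0353 0.0606 0.0471] med [ 0.6658 -0.041   0.2208]
[(0.86, [215.9, 116.3])]
[(0.73, [168.1, 98.4, 257.9, 201.4], np.int64(4131))]
[(0.53, [253.9, 190.0], array([ 0.5309, -0.0193,  0.0747]))]
(array([ 0.6762, -0.0519,  0.2362]), np.float64(0.001215203297843429))
```

View pics/side3c.png

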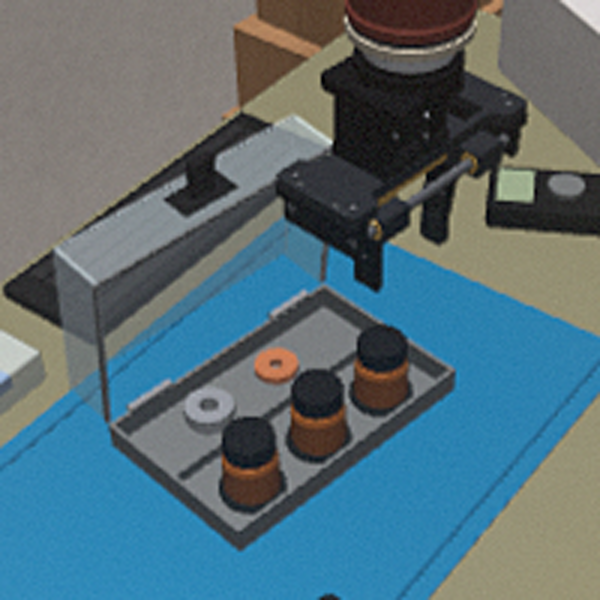

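Run:
```python
from h import *
np.set_printoptions(precision=4,suppress=True)
for n in("top","side"):
    s=r.snapshot(n)
    Z=s["z_map"];v,u=np.mgrid[:384,:512]
    K=s["intrinsics"];P=np.stack([(u-K[0,2])/K[0,0]*Z,(v-K[1,2])/K[1,1]*Z,Z,np.ones_like(Z)],-1)@np.array(s["pose"]).T
    dark=(s["img"].max(-1)<70)
    for lo,hi in((.205,.228),(.228,.244),(.246,.27)):
        m=(Z>0)&dark&(P[...,2]>lo)&(P[...,2]<hi)&(P[...,0]>.63)&(P[...,0]<.72)&(abs(P[...,1]+.05)<.05)
        q=P[m][:,:3];print(n,lo,len(q),"mid",(q.min(0)+q.max(0))/2,"size",np.ptp(q,axis=0),"med",np.median(q,axis=0))
    # tray walls z 24..34mm
    g=(Z>0)&(P[...,2]>.022)&(P[...,2]<.036)&(P[...,0]>.42)&(P[...,0]<.75)&(abs(P[...,1])<.25)&(s["img"].astype(int).max(-1)-s["img"].min(-1)<30)
    q=P[g][:,:2].astype(np.float32);print(n,len(q),cv2.minAreaRect(q))
```

```text
top 0.205 151 mid [ 0.6732 -0.0496  0.2177] size [0.0294 0.055  0.0131] med [ 0.67   -0.0493  0.2176]
top 0.228 12 mid [ 0.6645 -0.0476  0.2367] size [0.0052 0.0223 0.0141] med [ 0.6636 -0.0474  0.2367]
top 0.246 57 mid [ 0.6662 -0.048   0.2543] size [0.0148 0.0245 0.0134] med [ 0.6663 -0.048   0.2558]
top 318 ((0.5772675275802612, -0.034753501415252686), (0.27538612484931946, 0.18159931898117065), 81.4040298461914)
side 0.205 166 mid [ 0.6623 -0.0505  0.2168] size [0.0555 0.0984 0.0224] med [ 0.6659 -0.0392  0.2156]
side 0.228 47 mid [ 0.6683 -0.0447  0.2361] size [0.0156 0.0246 0.0158] med [ 0.6643 -0.0416  0.2358]
side 0.246 51 mid [ 0.6664 -0.046   0.2519] size [0.0152 0.0263 0.0119] med [ 0.6645 -0.0439  0.2534]
side 785 ((0.5747165083885193, -0.03247809410095215), (0.28286638855934143, 0.1845327764749527), 81.03067016601562)
```

Call:
apply_moves(increments=[[[0, 0, 0], [0, 0, 0.3], 0.75], [[0.963, -0.022, 0], [0, 0, 0], 0.75], [[0.963, -0.022, 0], [0, 0, 0], 0.75], [[0.963, -0.022, 0], [0, 0, 0], 0.75], [[0.963, -0.022, 0], [0, 0, 0], 0.75], [[0.963, -0.022, 0], [0, 0, 0], 0.75], [[0.963, -0.022, 0], [0, 0, 0], 0.75], [[0.963, -0.022, 0], [0, 0, 0], 0.75], [[0.963, -0.022, 0], [0, 0, 0], 0.75], [[0.963, -0.022, 0], [0, 0, 0], 0.75], [[0.963, -0.022, 0], [0, 0, 0], 0.75], [[0.963, -0.022, 0], [0, 0, 0], 0.75]])

```text
t: 13.85
position: [0.6526, -0.0484, 0.3387]
orientation: [-0.0, 0.997, -0.077, -0.001]
wrist_force: [0.3, 0.2, -0.8]
opening: 0.752
gripper_force: 0.0
```

Call:
apply_moves(increments=[[[0.963, -0.022, 0], [0, 0, 0], 0.75], [[0, 0, 0], [0, 0, 0], 0.75], [[0, 0, 0], [0, 0, 0], 0.75]])

```text
t: 14.1
position: [0.671, -0.0507, 0.338]
orientation: [-0.0, 0.997, -0.077, -0.001]
wrist_force: [0.0, 0.1, -0.5]
opening: 0.75
gripper_force: 0.0
```

```bash
python3 st.py
python3 - <<'E'
from h import *
a=[r.snapshot(n)["img"] for n in("side","top")]
cv2.imwrite("pics/h4.png",np.hstack([cv2.resize(a[0][60:200,150:290],None,fx=2.8,fy=2.8,interpolation=cv2.INTER_CUBIC),cv2.resize(a[1][40:180,190:330],None,fx=2.8,fy=2.8,interpolation=cv2.INTER_CUBIC)]))
E
```

```text
t 14.1 j [ 0.21   0.382 -0.279  1.316  0.103  1.46  -1.786] p [ 0.671 -0.051  0.338] yaw -0.154 F [ 0.039  0.147 -0.513] T [ 0.037  0.088 -0.009] op 65.2 g 0.0 o [-0.     0.997 -0.077 -0.001]
```

View pics/h4.png

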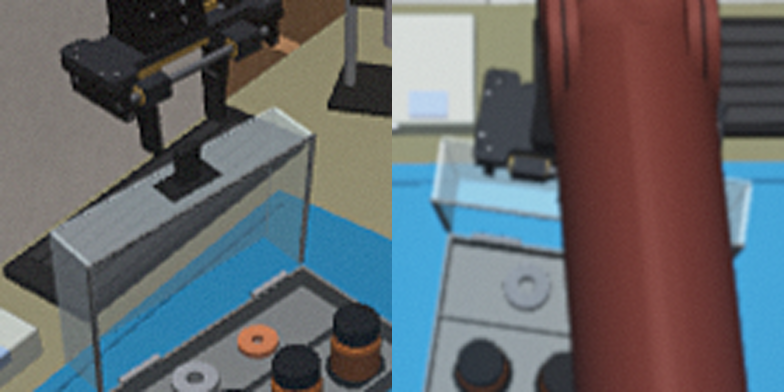

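The fingers straddle the handle block: fingers at (150,130) and (215,95) in the left crop, block at (185,145). I descend and pinch.

Call:
apply_moves(increments=[[[0, 0, 0.54], [0, 0, 0], 0.75], [[0, 0, 0.54], [0, 0, 0], 0.75], [[0, 0, 0.54], [0, 0, 0], 0.75], [[0, 0, 0.53], [0, 0, 0], 0.75], [[0, 0, 0], [0, 0, 0], 0.2], [[0, 0, 0], [0, 0, 0], 0.2], [[0, 0, 0], [0, 0, 0], 0.2], [[0, 0, 0], [0, 0, 0], 0.2], [[0, 0, 0], [0, 0, 0], 0.2], [[0, 0, 0], [0, 0, 0], 0.2], [[0, 0, 0], [0, 0, 0], 0.2], [[0, 0, 0], [0, 0, 0], 0.2]], squeeze=12)

```text
t: 15.2
position: [0.6707, -0.0506, 0.297]
orientation: [-0.0, 0.997, -0.077, 0.0]
wrist_force: [0.4, 0.4, 1.0]
opening: 0.303
gripper_force: 12.0
```

```bash
python3 st.py
```

```text
t 15.2 j [ 0.214  0.394 -0.279  1.383  0.108  1.379 -1.79 ] p [ 0.671 -0.051  0.297] yaw -0.154 F [0.376 0.447 0.991] T [ 0.085  0.039 -0.04 ] op 26.4 g 12.0 o [-0.     0.997 -0.077  0.   ]
```

```bash
python3 -c "
import numpy as np
p=np.linspace(1.591,.141,37);f=.214*np.cos(p)/.02;u=.214*np.sin(p)/.02
x=np.round(np.diff(-f),3);z=np.round(np.diff(-u),3)
for i in range(0,36,12):print([[a,0,b] for a,b in zip(x[i:i+12].tolist(),z[i:i+12].tolist())])"
```

```text
[[-0.431, 0, -0.0], [-0.431, 0, 0.017], [-0.43, 0, 0.035], [-0.428, 0, 0.052], [-0.425, 0, 0.069], [-0.422, 0, 0.086], [-0.418, 0, 0.103], [-0.414, 0, 0.12], [-0.409, 0, 0.136], [-0.403, 0, 0.153], [-0.396, 0, 0.169], [-0.389, 0, 0.185]]
[[-0.382, 0, 0.2], [-0.373, 0, 0.215], [-0.364, 0, 0.23], [-0.355, 0, 0.245], [-0.345, 0, 0.259], [-0.334, 0, 0.273], [-0.323, 0, 0.286], [-0.311, 0, 0.299], [-0.299, 0, 0.311], [-0.286, 0, 0.323], [-0.273, 0, 0.334], [-0.259, 0, 0.345]]
[[-0.245, 0, 0.355], [-0.23, 0, 0.364], [-0.215, 0, 0.373], [-0.2, 0, 0.382], [-0.185, 0, 0.389], [-0.169, 0, 0.396], [-0.153, 0, 0.403], [-0.136, 0, 0.409], [-0.12, 0, 0.414], [-0.103, 0, 0.418], [-0.086, 0, 0.422], [-0.069, 0, 0.425]]
```

Call:
apply_moves(increments=[[[-0.43, 0, 0], [0, 0, 0], 0.2], [[-0.43, 0, 0.02], [0, 0, 0], 0.2], [[-0.43, 0, 0.035], [0, 0, 0], 0.2], [[-0.43, 0, 0.05], [0, 0, 0], 0.2], [[-0.425, 0, 0.07], [0, 0, 0], 0.2], [[-0.42, 0, 0.085], [0, 0, 0], 0.2]])

```text
t: 15.7
position: [0.6187, -0.0424, 0.2914]
orientation: [-0.0, 0.997, -0.077, 0.0]
wrist_force: [1.4, 1.7, 1.1]
opening: 0.295
gripper_force: 12.0
```

```bash
python3 st.py
```

```text
t 15.7 j [ 0.232  0.291 -0.292  1.53   0.085  1.333 -1.792] p [ 0.619 -0.042  0.291] yaw -0.153 F [1.381 1.683 1.089] T [ 0.281 -0.365 -0.015] op 25.7 g 12.0 o [-0.     0.997 -0.077  0.   ]
```

Forces are small and the handle is still held. Continuing.

Call:
apply_moves(increments=[[[-0.418, 0, 0.103], [0, 0, 0], 0.2], [[-0.414, 0, 0.12], [0, 0, 0], 0.2], [[-0.409, 0, 0.136], [0, 0, 0], 0.2], [[-0.403, 0, 0.153], [0, 0, 0], 0.2], [[-0.396, 0, 0.17], [0, 0, 0], 0.2], [[-0.389, 0, 0.185], [0, 0, 0], 0.2], [[-0.382, 0, 0.2], [0, 0, 0], 0.2], [[-0.373, 0, 0.215], [0, 0, 0], 0.2], [[-0.364, 0, 0.23], [0, 0, 0], 0.2]])

```text
t: 16.45
position: [0.549, -0.0315, 0.2606]
orientation: [-0.0, 0.997, -0.077, -0.0]
wrist_force: [2.3, 3.4, -2.8]
opening: 0.299
gripper_force: 12.0
```

```bash
python3 st.py
```

```text
t 16.45 j [ 0.252  0.169 -0.306  1.741  0.053  1.24  -1.792] p [ 0.549 -0.032  0.261] yaw -0.153 F [ 2.301  3.373 -2.801] T [ 0.788 -0.793 -0.03 ] op 26.0 g 12.0 o [-0.     0.997 -0.077 -0.   ]
```

Call:
apply_moves(increments=[[[-0.355, 0, 0.245], [0, 0, 0], 0.2], [[-0.345, 0, 0.26], [0, 0, 0], 0.2], [[-0.334, 0, 0.273], [0, 0, 0], 0.2], [[-0.323, 0, 0.286], [0, 0, 0], 0.2], [[-0.311, 0, 0.3], [0, 0, 0], 0.2], [[-0.3, 0, 0.311], [0, 0, 0], 0.2], [[-0.286, 0, 0.323], [0, 0, 0], 0.2], [[-0.273, 0, 0.334], [0, 0, 0], 0.2], [[-0.26, 0, 0.345], [0, 0, 0], 0.2]])

```text
t: 17.2
position: [0.4944, -0.023, 0.2073]
orientation: [-0.0, 0.997, -0.077, 0.001]
wrist_force: [3.8, 4.7, -4.2]
opening: 0.302
gripper_force: 12.0
```

```bash
python3 st.py
```

```text
t 17.2 j [ 0.259  0.103 -0.318  1.929  0.035  1.114 -1.798] p [ 0.494 -0.023  0.207] yaw -0.153 F [ 3.827  4.662 -4.202] T [ 0.944 -1.132 -0.062] op 26.3 g 12.0 o [-0.     0.997 -0.077  0.001]
```

Call:
apply_moves(increments=[[[-0.235, -0.02, 0.355], [0, 0, 0], 0.2], [[-0.22, -0.02, 0.364], [0, 0, 0], 0.2], [[-0.21, -0.02, 0.373], [0, 0, 0], 0.2], [[-0.19, 0, 0.382], [0, 0, 0], 0.2], [[-0.18, 0, 0.39], [0, 0, 0], 0.2], [[-0.165, 0, 0.396], [0, 0, 0], 0.2], [[-0.15, 0, 0.403], [0, 0, 0], 0.2], [[-0.13, 0, 0.3], [0, 0, 0], 0.2], [[-0.09, 0, 0.25], [0, 0, 0], 0.2]])

```text
t: 17.95
position: [0.4641, -0.0181, 0.1428]
orientation: [0.0, 0.997, -0.077, 0.001]
wrist_force: [5.0, -4.1, -2.5]
opening: 0.297
gripper_force: 12.0
```

```bash
python3 st.py
```

```text
t 17.95 j [ 0.253  0.118 -0.326  2.062  0.047  0.967 -1.822] p [ 0.464 -0.018  0.143] yaw -0.154 F [ 4.961 -4.075 -2.504] T [-0.88  -1.116 -0.017] op 25.8 g 12.0 o [ 0.     0.997 -0.077  0.001]
```

Call:
apply_moves(increments=[[[-0.06, 0.03, 0.25], [0, 0, 0], 0.2], [[-0.05, 0, 0.25], [0, 0, 0], 0.2], [[-0.04, 0, 0.25], [0, 0, 0], 0.2], [[-0.03, 0, 0.25], [0, 0, 0], 0.2], [[-0.02, 0, 0.2], [0, 0, 0], 0.2], [[-0.01, 0, 0.1], [0, 0, 0], 0.2], [[0, 0, 0], [0, 0, 0], 0.2]])

```text
t: 18.53
position: [0.4595, -0.0174, 0.1176]
orientation: [0.0, 0.997, -0.077, -0.0]
wrist_force: [-0.6, -1.2, 3.6]
opening: 0.297
gripper_force: 12.0
```

```bash
python3 st.py
```

```text
t 18.53 j [ 0.249  0.146 -0.326  2.092  0.059  0.912 -1.835] p [ 0.46  -0.017  0.118] yaw -0.154 F [-0.555 -1.17   3.559] T [-0.381  0.155 -0.045] op 25.8 g 12.0 o [ 0.     0.997 -0.077 -0.   ]
```

Call:
apply_moves(increments=[[[0, 0, 0.08], [0, 0, 0], 0.2], [[0, 0, 0.08], [0, 0, 0], 0.2], [[0, 0, 0], [0, 0, 0], 0.2]])

```text
t: 18.78
position: [0.4603, -0.0175, 0.1153]
orientation: [0.0, 0.997, -0.077, 0.001]
wrist_force: [-2.3, -2.5, 10.9]
opening: 0.301
gripper_force: 12.0
```

```bash
python3 st.py
python3 - <<'E'
from h import *
np.set_printoptions(precision=4,suppress=True)
a=[r.snapshot(n)["img"] for n in("side","top")]
cv2.imwrite("pics/h5.png",np.hstack([cv2.resize(a[0][110:250,170:310],None,fx=2.8,fy=2.8,interpolation=cv2.INTER_CUBIC),cv2.resize(a[1][90:230,180:320],None,fx=2.8,fy=2.8,interpolation=cv2.INTER_CUBIC)]))
E
```

```text
t 18.78 j [ 0.248  0.15  -0.326  2.094  0.062  0.905 -1.837] p [ 0.46  -0.018  0.115] yaw -0.154 F [-2.315 -2.522 10.888] T [-0.489  0.396 -0.066] op 26.2 g 12.0 o [ 0.     0.997 -0.077  0.001]
```

View pics/h5.png

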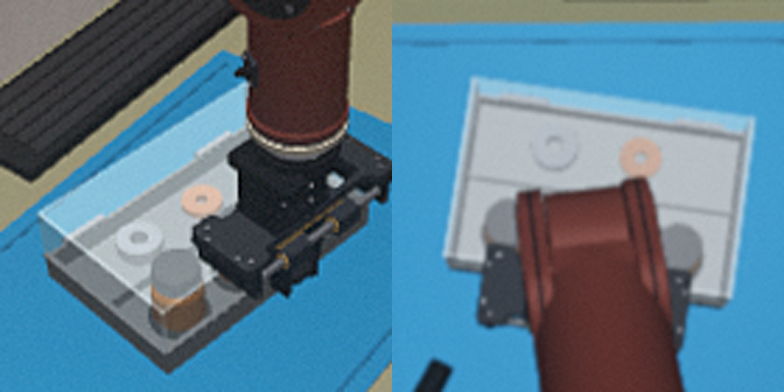

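The hood is down over the tray and the force has risen to 11 N, so it is on its stop. I press a little more, hold, release and rise.

Call:
apply_moves(increments=[[[0, 0, 0.04], [0, 0, 0], 0.2], [[0, 0, 0], [0, 0, 0], 0.2], [[0, 0, 0], [0, 0, 0], 0.2], [[0, 0, 0], [0, 0, 0], 0.2], [[0, 0, 0], [0, 0, 0], 0.2]])

```text
t: 19.3
position: [0.4604, -0.0175, 0.1147]
orientation: [0.0, 0.997, -0.077, 0.001]
wrist_force: [-3.1, -1.7, 13.8]
opening: 0.296
gripper_force: 12.0
```

```bash
python3 st.py
```

```text
t 19.3 j [ 0.248  0.151 -0.325  2.094  0.062  0.903 -1.837] p [ 0.46  -0.018  0.115] yaw -0.154 F [-3.088 -1.71  13.831] T [-0.502  0.512  0.023] op 25.8 g 12.0 o [ 0.     0.997 -0.077  0.001]
```

Call:
apply_moves(increments=[[[0, 0, 0], [0, 0, 0], 0.7], [[0, 0, 0], [0, 0, 0], 0.7], [[0, 0, 0], [0, 0, 0], 0.7], [[0, 0, 0], [0, 0, 0], 0.7], [[0, 0, 0], [0, 0, 0], 0.7], [[0, 0, -0.3], [0, 0, 0], 0.7], [[0, 0, -0.6], [0, 0, 0], 0.7], [[0, 0, -1], [0, 0, 0], 0.7], [[0, 0, -1], [0, 0, 0], 0.7], [[0, 0, -1], [0, 0, 0], 0.7], [[0, 0, -1], [0, 0, 0], 0.7], [[0, 0, -1], [0, 0, 0], 0.7]])

```text
t: 20.3
position: [0.4593, -0.0172, 0.2328]
orientation: [-0.0, 0.997, -0.077, 0.0]
wrist_force: [1.0, 0.3, -0.2]
opening: 0.698
gripper_force: 0.0
```

Call:
apply_moves(increments=[[[0, 1, -1], [0, 0, 0], 0.7], [[0, 1, -1], [0, 0, 0], 0.7], [[0, 1, -1], [0, 0, 0], 0.7], [[0, 1, 0], [0, 0, 0], 0.7], [[0, 1, 0], [0, 0, 0], 0.7], [[0, 1, 0], [0, 0, 0], 0.7], [[0, 1, 0], [0, 0, 0], 0.7], [[0, 1, 0], [0, 0, 0], 0.7], [[0, 1, 0], [0, 0, 0], 0.7], [[0, 1, 0], [0, 0, 0], 0.7], [[0, 1, 0], [0, 0, 0], 0.7], [[0, 1, 0], [0, 0, 0], 0.7]])

```text
t: 21.3
position: [0.4225, -0.2554, 0.2919]
orientation: [-0.0, 0.997, -0.077, 0.0]
wrist_force: [0.1, -0.4, 0.2]
opening: 0.703
gripper_force: 0.0
```

```bash
python3 st.py
python3 - <<'E'
from h import *
np.set_printoptions(precision=4,suppress=True)
S=[r.snapshot(n) for n in("side","top")]
a=[s["img"] for s in S]
cv2.imwrite("pics/h6.png",np.hstack([cv2.resize(a[0][110:250,170:310],None,fx=2.8,fy=2.8,interpolation=cv2.INTER_CUBIC),cv2.resize(a[1][90:230,180:320],None,fx=2.8,fy=2.8,interpolation=cv2.INTER_CUBIC)]))
L=[r.landmark_of(n,"cover_handle") for n in("side","top")]
for s,l in zip(S,L): print([(d["p"],d["position"],w(s,d["position"])) for d in l[:2]])
if all(L): print(tri(ray(S[0],L[0][0]["position"]),ray(S[1],L[1][0]["position"])))
E
```

```text
t 21.3 j [ 0.509  0.02  -0.056  1.833  0.001  1.289 -1.272] p [ 0.422 -0.255  0.292] yaw -0.153 F [ 0.113 -0.431  0.2  ] T [ 0.079 -0.003  0.073] op 61.2 g 0.0 o [-0.     0.997 -0.077  0.   ]
[(0.83, [273.4, 204.5], array([ 0.4618, -0.0125,  0.067 ]))]
[(0.88, [250.5, 199.3], array([ 0.4614, -0.0236,  0.0687]))]
(array([ 0.4654, -0.0226,  0.0552]), np.float64(0.005519766571637242))
```

View pics/h6.png

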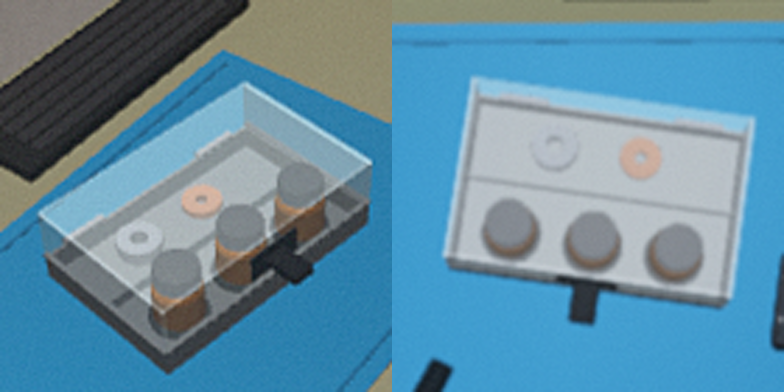

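The cover is closed flat on the tray, with the handle level at (290,265) in the left crop and its top face at 68 mm, where 62 mm plus half its 12 mm thickness puts it. All three caps are at the same height, the reels haven't moved, and the arm is clear.

```bash
python3 -c "
from plant import r
print(r.sign_off())"
```

```text
the job is handed in; nothing more can be done
None
```

The job is handed in: the middle jar's loose cap is screwed tight (torque stopped at about 0.39 N m, under the 0.7 N m limit), the cover was lowered gently onto its stop, and the arm is clear of everything; the sign-off returned no verdict.

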